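Draw the rolling pin out of a drawer that opens only part way, and hold it up

ROBOT

A 7-joint arm with a two-finger parallel gripper is mounted at the origin on the work surface. World frame = base frame: x ahead of the robot, y to its left, z up, the work surface at z = 0. Lengths are in m, angles in rad, forces in N, time in s.
With the tool pointing down it reaches from about 0.4 to 0.85 m from the base axis. Payload 10.4 kg.
Tool frame: the origin (TCP) lies at the very end of the fingers, on their centre line; the grasp point (between the pads) lies 19 mm behind it; z points along the fingers, y is the line along which they close (so a half turn about z gives the same grasp; the last joint's range is limited). The gripper opens to 87 mm and grips with 3 to 60 N. Pads are 19 mm wide; open, the fingers measure 117 mm over their backs; the gripper's body (75 mm by 190 mm) begins 51 mm behind the grasp point.
Start: joints at [1.259, 0.332, -0.065, 1.46, 0.022, 1.35, -0.088], TCP at [0.178, -0.599, 0.223] pointing down, gripper open.
Joint ranges: [-2.6, 2.6], [-0.5, 2.12], [-1.47, 1.34], [0.16, 2.42], [-1.27, 4.41], [0.06, 2.06], [-2.6, 2.6]. Speed limits (rad/s): [2.22, 2.22, 2.79, 2.79, 3.14, 3.14, 3.14].

INTERFACE

Orientations are given as a unit quaternion [x, y, z, w].
In Python, from bench import r gives the robot as it stands.
- The arm moves only by the shell command python3 -m jog 'ROWS' [FORCE]. ROWS is a JSON list of rows, 1 to 12 of them, each an object with the fields d (a list: dx, dy, dz in parts of the range, where 1.0 means 0.75 m), turn (a turn about the tool's z in parts of the range, where 1.0 means 2 rad), jaw (the finger opening in m); a field left out counts as zero (the opening has to be given); each row is the pose to reach, as a shift and turn from the pose commanded when the command began, along the tool's axes at that moment; what a row does not reach only later rows make up. A row lasts 1/10 s, in which the tool goes at most 0.05 m and 0.15 rad, less where a joint would pass 70% of its speed; a pose out of reach is approached as far as the arm can. The fingers move at their own pace and stop on an object; FORCE is the grip in N (left out, the last holds). Time passes only in rows, so rows that do not move let the fingers close. It prints the time, the measured TCP pose, the force, the opening and the grip force at its end. No shift or turn number may pass 1 either way. Input that does not fit is refused with a message, and nothing moves.
- r.read_state(): the state, without advancing time (a new reading comes with each control period).
- r.camera(name): name is "side" or "top" or "wrist"; returns a dict with "img" (480x640x3 uint8, red, green, blue), "fx", "fy", "cx", "cy" (pixels), "pose" (4x4, takes a point from camera to world coordinates). Camera axes: x right, y down, z forward; pixel columns grow to the right and rows downward; lengths in m; the calibration is good to about 2 mm. The wrist camera is an equidistant fisheye: a pixel r from the principal point sees the ray r / f radians off the axis. A picture is of the moment at which its call begins. There is no depth.
- r.close_job(): hands the job in; it is judged then, once.
Trained networks look in the newest picture that a camera, given by its name, has taken for a name from the list of things; names that differ only in an ending like _2 or _b are one class to them, and where a whole thing is asked for, a point or a joint stands for the part that bears it (a point fixed in the world has none). Each returns a list of dicts, best first, with "p" (0 to 1); they miss things now and then, are a little off and sometimes report something else, mostly with a low value. They report only what shows in the picture. A call takes as long as a camera call.
- r.recognise(camera, label): "position" ([column, row] as shares, 0 to 1, of the picture: columns of its width, rows of its height, amid what is visible of it).
- r.regions_of(camera, label): "pixels" (480x640 bool, what is visible of it) and "position" ([column, row] as shares, 0 to 1, of the picture: columns of its width, rows of its height, amid what is visible of it).
The state is a dict: "time": time; "joint_positions": joint angles; "joint_vel": joint speeds; "joint_torque": joint torques, N m; "ee_pos": TCP position; "eef_rot": TCP orientation; "ft_force": force on the tool from outside, world axes, zero at the start; "torque": the same for the moment, N m; "width": finger opening in m; "grip_force": force on a finger pad.
Only numpy, scipy, OpenCV 4.12 (cv2) and the standard library are available. Lean on these libraries where they do the work, as an engineer would, in place of code of your own. Each camera call takes 0.05 s, during which the arm holds its last target. There are 200 camera calls.

TASK

Pull the bench drawer out as far as it goes, then take out the rolling pin: the pin is longer than the gap, so raise its front end over the drawer front and draw it out on the slant, without prising it hard against the unit. Your program finishes while holding: keep the pin gripped and still in the air, all of it at least 5 cm higher than the top of the drawer unit, carried by the gripper alone. Leave the loaf tins, the muffin tray and the pastry brush where they are.

Things in the scene. Friction and masses are not known exactly. Their poses are not given: they have to be found in the camera images.
- unit: Low one-drawer utensil unit of bare sheet metal, fixed on the bench: 460 mm deep (its x), 340 mm wide (its y), 160 mm high. Origin: centre of its underside. The drawer comes out of its front, towards its -x; the front face of its shell lies at x = -230 mm. Loaf tins stand on the rear part of its top.
- unit_edge (a point): Middle of the underside of the unit's turned-down front top edge (10 mm deep, 136 mm above the bench, at x = -230 mm in the unit's frame). The part of the pin that lies in the unit must pass under this edge.
- drawer (a joint): How far the drawer is pulled out, m: 0 shut, 0.26 at its stop. It starts part way open, slides with about 2 N of friction and stays where it is left. Fully out, the gap between the shell's front face and the inner face of the drawer front is 260 mm long.
- drawer_handle (a point): Middle of the drawer's bar handle: a round bar along the unit's y, 150 mm long and 11 mm thick, its axis 45 mm off the drawer front, held at its two ends, 102 mm above the bench. It moves with the drawer.
- drawer_front (a point): Middle of the top edge of the drawer's front panel (15 mm thick, 336 mm wide, top edge 130 mm above the bench), at the panel's inner face. It moves with the drawer.
- drawer_floor (a point): Middle of the floor of the drawer's wide compartment, 32 mm above the bench; moves with the drawer. Inside, the compartment is 435 mm long and 202 mm wide; side walls 103 mm above the bench, and a divider 87 mm above the bench on the unit's -y side, beyond which lies a loose palette knife.
- pin: Plain beech rolling pin, 370 mm long, about 0.32 kg, loose on the floor of the drawer's wide compartment, lying roughly along the drawer. Round: 38 mm thick over its middle 190 mm, tapering from there to 24 mm near the ends. Origin: its middle, on its axis (19 mm above the drawer floor as it lies). Its x is its long axis, +x towards the back of the drawer.
- pin_front (a point): Centre of the pin's end that lies at the drawer front (pin x = -185 mm), on the axis.
- pin_back (a point): Centre of the pin's end deep in the unit (pin x = +185 mm), on the axis; even with the drawer fully out it is 120 to 180 mm behind the front face of the shell, under the top.
- tins: Strap of two brown open loaf tins side by side, 230 by 220 mm, 75 mm high, loose on the rear part of the unit's top. Origin: centre of the underside. Leave it alone.
- tray: Black 12-cup muffin tray, 360 by 270 mm, 36 mm high, lying on the bench. Origin: centre of the underside. Leave it alone.
- brush: Pastry brush lying on the bench, 220 mm long, 40 mm wide, 14 mm high, wooden handle towards its -x. Origin: where the handle meets the metal ferrule, at the underside. Leave it alone.

How it is judged:
By the outcome, as a careful person would: the job done as asked, in the order asked, and still so for the second after the job is handed in, while the arm keeps its last pose, push and grip.
It also fails if it takes over 53 s, if anything falls off the work surface, if the arm or the gripper's body presses on something with over 40 N, if the wrist force passes 120 N, or if a joint passes its speed limit or range.

## Working session

There is one attempt and no reset: what is moved stays moved. The work goes in short steps, Python scripts to look and compute and a shell command to move; the robot and the scene stay as the last step left them, time stands still between calls to the robot, and variables do not carry over. Pictures are saved under pics/ and viewed, at most 10 in all, crops included, and the job is handed in when it is done.

```bash
ls; mkdir -p pics
python3 - <<'E'
from bench import r
import cv2
s=r.read_state(); print(s)
for c in ["side","top"]:
    k=r.camera(c); cv2.imwrite(f"pics/{c}0.png",k["img"][:,:,::-1]); print(c,k["fx"],k["cx"],k["cy"],k["pose"].round(3).tolist() if hasattr(k["pose"],"round") else k["pose"])
    for n in ["unit","drawer_handle","drawer_front","unit_edge","pin","pin_front","pin_back","drawer_floor","tins","brush","tray"]:
        try: print(n,[(round(d["p"],2),round(d["position"][0]*640),round(d["position"][1]*480)) for d in r.recognise(c,n)[:2]])
        except Exception as e: print(n,e)
print(r.read_state()["time"])
E
```

```text
pics
{'time': 0.0, 'joint_positions': array([ 1.25937961,  0.33284903, -0.0647191 ,  1.46097369,  0.02160684,
        1.34989701, -0.08849309]), 'joint_vel': array([ 0.00026544, -0.0008789 , -0.00063624,  0.00090623,  0.00116046,
       -0.00038597,  0.00045255]), 'joint_torque': array([-2.94616857e-04, -6.23245311e+01,  2.43561954e-02, -3.89894772e+01,
       -6.13665814e-02,  3.97596066e-02,  1.10576293e-04]), 'ee_pos': array([ 0.17789914, -0.59872784,  0.2217528 ]), 'eef_rot': array([ 9.89587503e-01,  1.43930756e-01, -1.36816240e-04, -7.02360460e-04]), 'ft_force': array([-0.55798018, -0.6334829 ,  0.35655167]), 'torque': array([-0.04945257,  0.01425377, -0.02434768]), 'grip_force': 0.0, 'width': 0.08713590530268804}
side 499.0888223739781 323.1908709491391 244.91645064422536 [[0.695, -0.664, 0.277, 0.144], [-0.719, -0.646, 0.257, -0.276], [0.008, -0.377, -0.926, 1.285], [0.0, 0.0, 0.0, 1.0]]
unit [(0.57, 398, 307)]
drawer_handle [(0.85, 336, 252), (0.54, 222, 231)]
drawer_front [(0.86, 339, 251)]
unit_edge [(0.76, 398, 310)]
pin [(0.56, 364, 256), (0.23, 337, 254)]
pin_front [(0.6, 363, 256)]
pin_back [(0.61, 365, 254)]
drawer_floor [(0.55, 340, 254)]
tins [(0.97, 477, 349)]
brush [(0.94, 217, 232), (0.54, 476, 348)]
tray [(0.83, 226, 142)]
top 487.24353430230667 310.4251898736243 250.28686227773372 [[0.001, -0.991, 0.132, 0.341], [-1.0, 0.002, 0.023, 0.046], [-0.024, -0.132, -0.991, 1.32], [0.0, 0.0, 0.0, 1.0]]
unit [(0.93, 407, 252)]
drawer_handle [(0.58, 342, 248)]
drawer_front [(0.73, 340, 246), (0.51, 221, 308)]
unit_edge [(0.93, 405, 254)]
pin [(0.75, 358, 228)]
pin_front [(0.72, 357, 231)]
pin_back [(0.88, 355, 230)]
drawer_floor [(0.75, 339, 244)]
tins [(0.77, 500, 232)]
brush [(0.78, 217, 307)]
tray [(0.9, 148, 234), (0.54, 218, 310)]
1.2
```

View pictures.

View pics/side0.png

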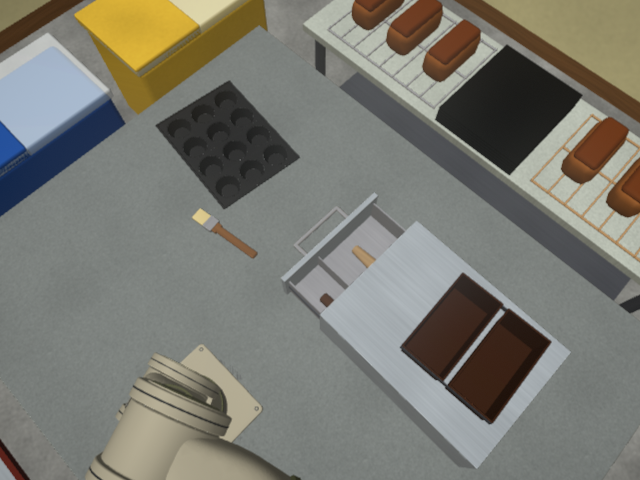

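View pics/top0.png

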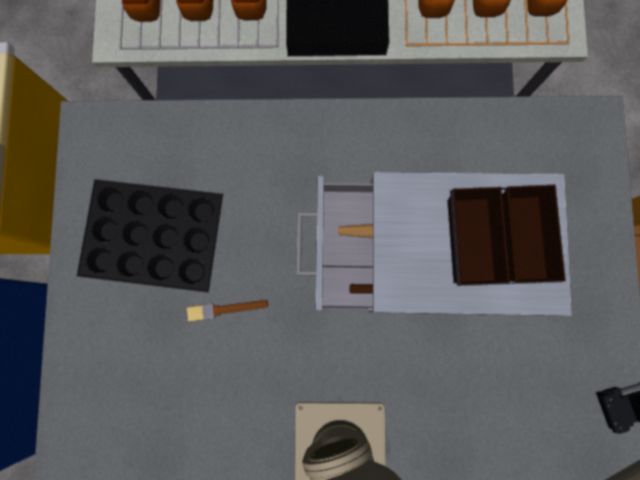

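Side: handle bar from about (340,209) to (297,248), the shell's front top edge from (417,223) to (322,312), pin tip at (357,250). Top: bar at column 299, rows 213–273, shell edge at column 374, rows 173–312, pin tip at (339,231). The drawer opens towards world +y.

```bash
cat > h.py <<'E'
import numpy as np, cv2
from bench import r
from scipy.spatial.transform import Rotation as R
def ray(k,px,fish=False):
    v=np.array([(px[0]-k["cx"])/k["fx"],(px[1]-k["cy"])/k["fy"],1.])
    if fish:
        t=np.hypot(v[0],v[1]); s=np.sin(t)/max(t,1e-9); v=np.array([v[0]*s,v[1]*s,np.cos(t)])
    P=np.array(k["pose"]); d=P[:3,:3]@v; return P[:3,3],d/np.linalg.norm(d)
def tri(*rays):
    A=sum(np.eye(3)-np.outer(d,d) for o,d in rays); b=sum((np.eye(3)-np.outer(d,d))@o for o,d in rays)
    p=np.linalg.solve(A,b); return p,max(np.linalg.norm(np.cross(p-o,d)) for o,d in rays)
def atz(k,px,z,fish=False):
    o,d=ray(k,px,fish); return o+d*(z-o[2])/d[2]
def proj(k,p,fish=False):
    P=np.array(k["pose"]); c=P[:3,:3].T@(np.asarray(p)-P[:3,3])
    if fish:
        t=np.arctan2(np.hypot(c[0],c[1]),c[2]); q=c[:2]/np.hypot(c[0],c[1])*t
    else: q=c[:2]/c[2]
    return q[0]*k["fx"]+k["cx"],q[1]*k["fy"]+k["cy"]
def tool():
    s=r.read_state(); return np.array(s["ee_pos"]),R.from_quat(s["eef_rot"]).as_matrix()
E
python3 - <<'E'
from h import *
s=r.camera("side");t=r.camera("top")
for n,a,b in [("bar far",(340,209),(299,213)),("bar near",(297,248),(299,273)),("shell far",(417,223),(374,173)),("shell near",(322,312),(374,313)),("pinfront",(357,250),(339,231)),("front far",(376,197),(321,178)),("front near",(287,280),(320,308)),("tins",(463,273),(451,188))]:
    p,e=tri(ray(s,a),ray(t,b)); print(n,p.round(4),round(e,4))
p,M=tool();print(p,M.round(3))
E
```

```text
bar far [0.61   0.1033 0.0719] 0.0045
bar near [0.4504 0.104  0.0746] 0.0019
shell far [ 0.6948 -0.0852  0.1367] 0.0016
shell near [ 0.3512 -0.0775  0.1742] 0.0053
pinfront [ 0.5685 -0.0019  0.0316] 0.0039
front far [0.6917 0.0471 0.1061] 0.0018
front near [0.3619 0.0494 0.1159] 0.0033
tins [ 0.6345 -0.2534  0.2148] 0.0014
[ 0.17804116 -0.59913225  0.222553  ] [[ 0.959  0.285  0.   ]
 [ 0.285 -0.959 -0.   ]
 [ 0.     0.    -1.   ]]
```

Run:
```python
from h import *
s=r.camera("side");t=r.camera("top")
for n,z,a,b in [("bar far",.102,(340,209),(299,213)),("bar near",.102,(297,248),(299,273)),("shell far",.16,(417,223),(374,173)),("shell near",.16,(322,312),(374,313)),("back far",.16,None,(564,174)),("back near",.16,(475,467),(571,315)),("pinfront",.051,(357,250),(339,231)),("front far",.13,(376,197),(321,178)),("front near",.13,(287,280),(320,308))]:
    print(n,(atz(s,a,z).round(4) if a else ''),atz(t,b,z).round(4))
p,M=tool();g=np.array([.53,.1,.36]);print(M.T@(g-p),M.T@(np.array([p[0],p[1],.36])-p))
```

```text
bar far [0.6023 0.0917 0.102 ] [0.5998 0.1043 0.102 ]
bar near [0.4451 0.0944 0.102 ] [0.4465 0.1037 0.102 ]
shell far [ 0.6851 -0.0898  0.16  ] [ 0.6865 -0.0817  0.16  ]
shell near [ 0.3583 -0.0779  0.16  ] [ 0.3468 -0.0761  0.16  ]
back far  [ 0.6811 -0.5406  0.16  ]
back near [ 0.3429 -0.5326  0.16  ] [ 0.3425 -0.5339  0.16  ]
pinfront [ 0.5653 -0.0081  0.051 ] [0.5618 0.0009 0.051 ]
front far [0.6822 0.0397 0.13  ] [0.6833 0.048  0.13  ]
front near [0.362  0.0437 0.13  ] [0.3589 0.0511 0.13  ]
[ 0.53652501 -0.56992389 -0.13746768] [ 4.15634122e-06  1.49139824e-05 -1.37422055e-01]
```

Careful with the scale: shifts go in shares of 0.75 m and turns go in shares of 2 rad. That gives: -0.14 m is -0.1867, -0.1 m is -0.1333, 0.288 rad is 0.144.

```bash
python3 -m jog '[{"d":[0,0,-0.0667],"jaw":0.087},{"d":[0,0,-0.1333],"jaw":0.087},{"d":[0,0,-0.1867],"turn":0.05,"jaw":0.06},{"d":[-0.0267,-0.0667,-0.1867],"turn":0.1,"jaw":0.05},{"d":[-0.04,-0.1333,-0.1867],"turn":0.144,"jaw":0.04}]'
```

```text
time: 1.9
ee_pos: [0.1223, -0.5166, 0.3631]
eef_rot: [1.0, -0.002, 0.0, 0.001]
ft_force: [0.1, 0.4, -0.1]
width: 0.0702
grip_force: 0.0
```

To row units: -0.49 m is -0.6533, -0.36 m is -0.48.

```bash
python3 -m jog '[{"d":[0.04,-0.0533,0],"jaw":0.04},{"d":[0.08,-0.0933,0],"jaw":0.04},{"d":[0.12,-0.1467,0],"jaw":0.04},{"d":[0.16,-0.2,0],"jaw":0.04},{"d":[0.2,-0.24,0],"jaw":0.04},{"d":[0.2533,-0.2933,0],"jaw":0.04},{"d":[0.3067,-0.36,0],"jaw":0.04},{"d":[0.3333,-0.4133,0],"jaw":0.04},{"d":[0.3733,-0.48,0],"jaw":0.04},{"d":[0.4,-0.5333,0],"jaw":0.04},{"d":[0.4267,-0.6,0],"jaw":0.04},{"d":[0.4533,-0.6533,0],"jaw":0.04}]'
python3 -m jog '[{"d":[0.0267,-0.0533,0.0133],"jaw":0.04},{"d":[0.0533,-0.1067,0.0533],"jaw":0.04},{"d":[0.0667,-0.16,0.1067],"jaw":0.04},{"d":[0.08,-0.1733,0.16],"jaw":0.035},{"d":[0.08,-0.1733,0.1733],"jaw":0.035}]'
python3 - <<'E'
from h import *
k=r.camera("wrist"); cv2.imwrite("pics/w1.png",k["img"][:,:,::-1]); print(k["fx"],k["cx"],k["cy"])
s=r.camera("side");t=r.camera("top")
print(r.recognise("wrist","drawer_handle")[:2],r.read_state()["ee_pos"])
for p in [(.6,.1,.102),(.4465,.1,.102),(.523,.1,.102)]: print(proj(k,p,True))
E
```

```text
time: 3.1
ee_pos: [0.456, -0.0384, 0.3629]
eef_rot: [1.0, 0.0, 0.0, 0.0]
ft_force: [1.8, -1.2, 0.4]
width: 0.0401
grip_force: 0.0
time: 3.6
ee_pos: [0.5139, 0.092, 0.2283]
eef_rot: [1.0, 0.003, -0.003, -0.001]
ft_force: [-0.9, -0.4, 0.0]
width: 0.0357
grip_force: 0.0
371.64829954431775 322.2273448292342 238.95830949938124
[{'position': [0.6631, 0.3137], 'p': 0.61}, {'position': [0.7744, 0.394], 'p': 0.2}] [0.51605661 0.08865963 0.23393591]
(np.float64(314.31179230073633), np.float64(119.28819168123799))
(np.float64(314.2025439214652), np.float64(302.50510439150037))
(np.float64(314.0885701101937), np.float64(216.7493831952385))
```

View pics/w1.png

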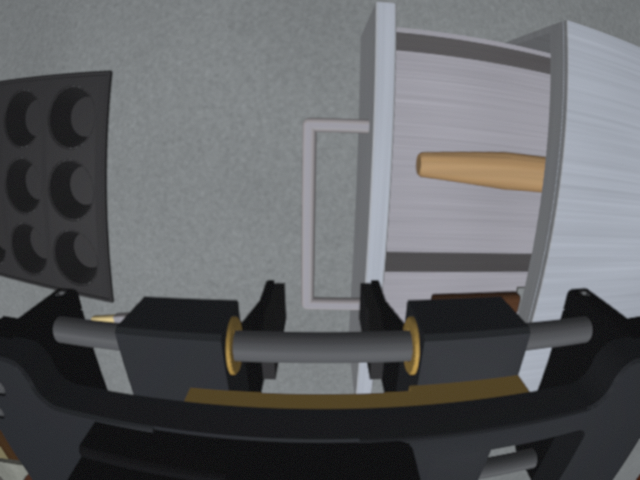

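The wrist picture shows the handle bar at column 309, rows 124–302, the drawer front at column 385 and the pin tip at (420,164).

Run:
```python
from h import *
k=r.camera("wrist");s=r.camera("side");t=r.camera("top")
print(proj(k,(.523,.1,.102),True))
for n,w,b,c in [("far",(309,122),(299,213),(340,209)),("near",(309,303),(299,273),(297,248)),("pinf",(421,164),(339,231),(357,250))]:
    print(n,[(a.round(4),round(e,4)) for a,e in [tri(ray(k,w,True),ray(t,b)),tri(ray(k,w,True),ray(t,b),ray(s,c))]])
p,M=tool()
for y in (.104,): print(p,M.round(3).tolist(),M.T@(np.array([.525,y,.083])-p))
```

```text
(np.float64(309.91299153468174), np.float64(218.72160986852802))
far [(array([0.601 , 0.1025, 0.097 ]), np.float64(0.002)), (array([0.6039, 0.1006, 0.0879]), np.float64(0.0059))]
near [(array([0.4465, 0.1026, 0.1022]), np.float64(0.001)), (array([0.4459, 0.1007, 0.0968]), np.float64(0.0045))]
pinf [(array([ 0.563 , -0.0009,  0.0538]), np.float64(0.0025)), (array([ 0.5646, -0.0037,  0.0459]), np.float64(0.0048))]
[0.51633672 0.08872288 0.23436372] [[1.0, -0.001, 0.003], [-0.001, -1.0, -0.001], [0.003, 0.001, -1.0]] [ 0.00820994 -0.01537374  0.1513792 ]
```

To row units: 0.1 m is 0.1333, -0.014 m is -0.0187.

```bash
python3 -m jog '[{"d":[0.0107,-0.0187,0.04],"jaw":0.032},{"d":[0.0107,-0.0187,0.0933],"jaw":0.032},{"d":[0.0107,-0.0187,0.1333],"jaw":0.032},{"d":[0.0107,-0.0187,0.1333],"jaw":0.032}]'
python3 - <<'E'
from h import *
k=r.camera("wrist"); cv2.imwrite("pics/w2.png",k["img"][:,:,::-1]); print(r.read_state()["ee_pos"])
E
```

```text
time: 4.35
ee_pos: [0.5219, 0.1022, 0.1301]
eef_rot: [1.0, -0.0, -0.002, 0.0]
ft_force: [-1.2, -0.3, 0.4]
width: 0.032
grip_force: 0.0
[0.52316525 0.10283695 0.13258758]
```

View pics/w2.png

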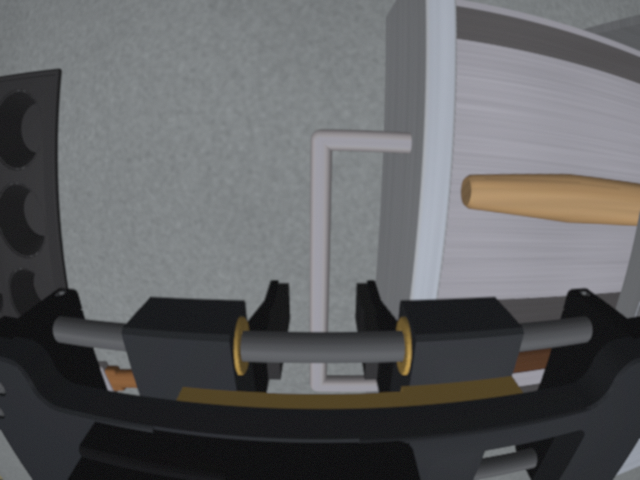

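The bar (column 320) runs midway between the fingers (285 and 360), so I'll go down, grip and pull.

To row units: 0.049 m is 0.0653, 0.03 m is 0.04.

```bash
python3 -m jog '[{"d":[0,0,0.04],"jaw":0.032},{"d":[0,0,0.0653],"jaw":0.032},{"d":[0,0,0.0653],"jaw":0.0},{"d":[0,0,0.0653],"jaw":0.0},{"d":[0,0,0.0653],"jaw":0.0}]' 15
python3 -m jog '[{"d":[0,-0.0267,0],"jaw":0},{"d":[0,-0.0667,0],"jaw":0},{"d":[0.0013,-0.1067,0],"jaw":0},{"d":[0.0013,-0.14,0],"jaw":0},{"d":[0.0013,-0.16,0],"jaw":0},{"d":[0.0013,-0.1667,0],"jaw":0}]'
```

```text
time: 4.9
ee_pos: [0.5249, 0.1037, 0.0858]
eef_rot: [1.0, 0.0, 0.002, -0.0]
ft_force: [-0.4, -0.0, -0.2]
width: 0.0154
grip_force: 0.0
time: 5.5
ee_pos: [0.527, 0.2302, 0.0854]
eef_rot: [1.0, 0.001, 0.003, -0.001]
ft_force: [7.0, -3.4, -0.9]
width: 0.0101
grip_force: 15.0
```

To row units: -0.013 m is -0.0173, -0.01 m is -0.0133.

```bash
python3 -m jog '[{"d":[0,-0.0067,0],"jaw":0},{"d":[0,-0.0133,0],"jaw":0},{"d":[0,-0.0173,0],"jaw":0}]'
python3 -m jog '[{"d":[0,-0.004,0],"jaw":0},{"d":[0,-0.0067,0],"jaw":0},{"d":[0,-0.0067,0],"jaw":0}]'
```

```text
time: 5.8
ee_pos: [0.5272, 0.241, 0.0854]
eef_rot: [1.0, -0.0, 0.003, -0.0]
ft_force: [8.2, -2.7, -2.5]
width: 0.0105
grip_force: 15.0
time: 6.1
ee_pos: [0.5272, 0.2415, 0.0853]
eef_rot: [1.0, -0.002, 0.002, 0.003]
ft_force: [1.0, -16.2, 7.4]
width: 0.0107
grip_force: 15.0
```

The stop is reached: force rose to 16 N with no more travel. Now I'll release, rise and look at the pin.

To row units: 0.004 m is 0.0053.

```bash
python3 -m jog '[{"d":[0,0.0053,0],"jaw":0.034},{"d":[0,0.0053,0],"jaw":0.034},{"d":[0,0.0053,0],"jaw":0.034}]'; python3 -m jog '[{"d":[0,0,-0.0533],"jaw":0.034},{"d":[0,0,-0.12],"jaw":0.034},{"d":[0,0.04,-0.1867],"turn":0.05,"jaw":0.05},{"d":[0,0.1067,-0.24],"turn":0.125,"jaw":0.087},{"d":[-0.0133,0.1733,-0.2667],"turn":0.2,"jaw":0.087},{"d":[-0.0133,0.1733,-0.2667],"turn":0.2,"jaw":0.087}]'
python3 - <<'E'
from h import *
k=r.camera("wrist"); cv2.imwrite("pics/w3.png",k["img"][:,:,::-1]); t=r.camera("top"); cv2.imwrite("pics/t3.png",cv2.resize(t["img"][130:350,240:440,::-1],None,fx=2.7,fy=2.7,interpolation=cv2.INTER_CUBIC)); 
s=r.camera("side"); cv2.imwrite("pics/s3.png",s["img"][:,:,::-1]);print(r.read_state()["ee_pos"])
E
```

```text
time: 6.4
ee_pos: [0.5246, 0.2431, 0.0844]
eef_rot: [1.0, 0.001, 0.001, -0.0]
ft_force: [0.5, 0.6, -0.6]
width: 0.0266
grip_force: 0.0
time: 7.0
ee_pos: [0.515, 0.1099, 0.2862]
eef_rot: [0.979, -0.202, 0.002, 0.0]
ft_force: [1.4, -0.3, -1.0]
width: 0.0583
grip_force: 0.0
[0.51489346 0.11169312 0.28460269]
```

View pics/w3.png

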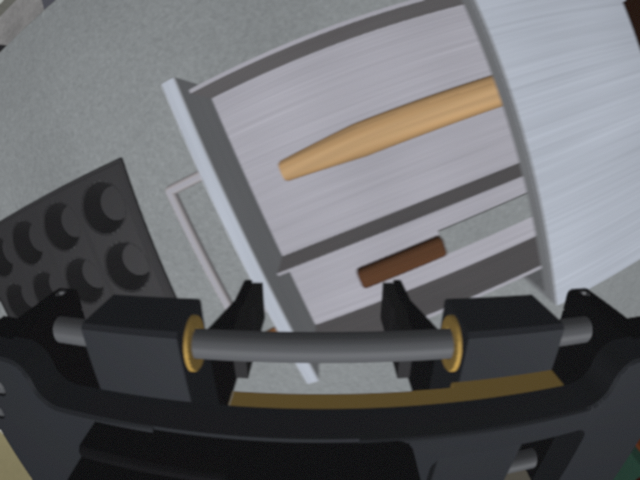

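View pics/t3.png

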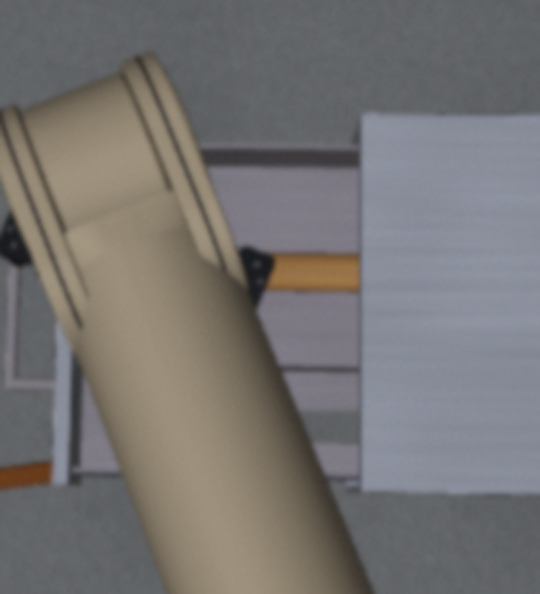

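Wrist picture: pin tip at about (285,172), entering the shell at (499,92). The drawer is out, and the pin moved with it. I'll turn the tool across the pin and take a second view.

```bash
cp pics/w3.png /tmp
python3 - <<'E'
from h import *
k=r.camera("wrist"); print([atz(k,p,.051,True).round(4) for p in [(285,172),(499,92)]])
np.savez("/tmp/v1.npz",**{a:k[a] for a in("fx","fy","cx","cy","pose")}); print(r.read_state()["joint_positions"].round(2))
E
python3 -m jog '[{"d":[0.0133,0.0133,0],"turn":-0.075,"jaw":0.087},{"d":[0.0267,0.0267,0],"turn":-0.15,"jaw":0.087},{"d":[0.04,0.04,0],"turn":-0.225,"jaw":0.087},{"d":[0.0533,0.0533,0],"turn":-0.3,"jaw":0.087},{"d":[0.0667,0.0667,0],"turn":-0.375,"jaw":0.087},{"d":[0.08,0.08,0],"turn":-0.45,"jaw":0.087},{"d":[0.0933,0.0933,0],"turn":-0.525,"jaw":0.087},{"d":[0.1067,0.1067,0],"turn":-0.6,"jaw":0.087},{"d":[0.12,0.1333,0],"turn":-0.675,"jaw":0.087},{"d":[0.1333,0.144,0],"turn":-0.75,"jaw":0.087},{"d":[0.1333,0.144,0],"turn":-0.825,"jaw":0.087},{"d":[0.1333,0.144,0],"turn":-0.9,"jaw":0.087}]'
python3 -m jog '[{"turn":-0.075,"jaw":0.087},{"turn":-0.0875,"jaw":0.087},{"turn":-0.0875,"jaw":0.087}]'
python3 - <<'E'
from h import *
k=r.camera("wrist"); cv2.imwrite("pics/w4.png",k["img"][:,:,::-1]); print(tool()[0],tool()[1].round(3).tolist(),r.read_state()["joint_positions"].round(2))
np.savez("/tmp/v2.npz",**{a:k[a] for a in("fx","fy","cx","cy","pose")})
t=r.camera("top"); cv2.imwrite("pics/t4.png",t["img"][:,:,::-1])
E
```

```text
[array([0.561 , 0.1365, 0.051 ]), array([ 0.5583, -0.1212,  0.051 ])]
[ 0.43  0.16 -0.82  1.59  0.12  1.44 -2.36]
time: 8.4
ee_pos: [0.5648, -0.024, 0.2826]
eef_rot: [0.762, 0.648, 0.0, -0.001]
ft_force: [-0.1, 0.8, -0.2]
width: 0.0867
grip_force: 0.0
time: 8.7
ee_pos: [0.5647, -0.0245, 0.283]
eef_rot: [0.706, 0.709, 0.0, -0.001]
ft_force: [-0.4, -0.5, 0.6]
width: 0.087
grip_force: 0.0
[ 0.56467411 -0.02482117  0.28315411] [[-0.003, 1.0, -0.0], [1.0, 0.003, 0.001], [0.001, -0.0, -1.0]] [ 0.75  0.31 -0.97  1.49  0.25  1.48 -0.22]
```

View pics/w4.png

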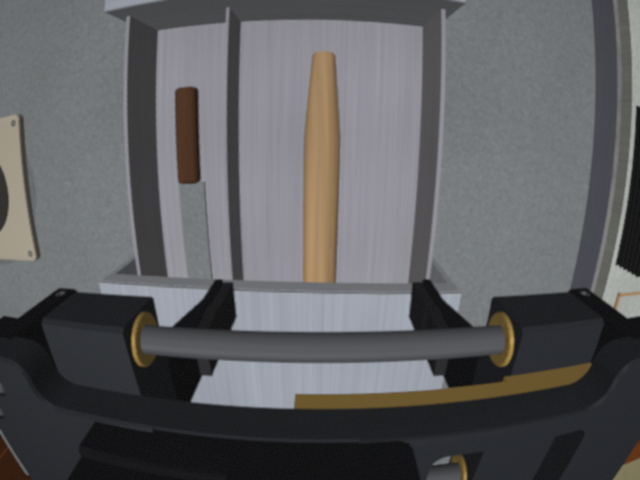

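Pin: tip at (324,53), middle of its full-width part at (322,135), entering the shell at (319,282). The fingers straddle its line.

Run:
```python
from h import *
a=dict(np.load("/tmp/v1.npz"));b=dict(np.load("/tmp/v2.npz"))
print(tri(ray(a,(285,172),True),ray(b,(324,54),True)))
print(tri(ray(a,(482,-15+15),True),ray(b,(445,20),True)) if 0 else '')
for n,p,z in [("tip",(324,54),.051),("taper",(322,135),.051),("shoulderL",(304,135),.051),("shoulderR",(341,135),.051),("entry",(319.5,282),.051),("shell top front",(282,283),.16),("front inner top",(334,20),.13),("div",(232,150),.087),("wallR",(434,150),.103)]: print(n,atz(b,p,z,True).round(4))
```

```text
(array([0.56397629, 0.13103648, 0.0865123 ]), np.float64(0.0006552936181361261))

tip [0.5645 0.1377 0.051 ]
taper [0.5628 0.0507 0.051 ]
shoulderL [0.544  0.0507 0.051 ]
shoulderR [0.5827 0.0509 0.051 ]
entry [ 0.5608 -0.1152  0.051 ]
shell top front [ 0.5301 -0.0685  0.16  ]
front inner top [0.5725 0.1525 0.13  ]
div [0.4753 0.0382 0.087 ]
wallR [0.6683 0.041  0.103 ]
```

To row units: 0.18 m is 0.24, 0.052 m is 0.0693, 0.018 rad is 0.009.

```bash
python3 -m jog '[{"d":[0.04,-0.0013,0.0267],"jaw":0.087},{"d":[0.0693,-0.0027,0.08],"turn":0.009,"jaw":0.087},{"d":[0.0693,-0.0027,0.1467],"turn":0.009,"jaw":0.087},{"d":[0.0693,-0.0027,0.2133],"turn":0.009,"jaw":0.087},{"d":[0.0693,-0.0027,0.24],"turn":0.009,"jaw":0.087},{"d":[0.0693,-0.0027,0.24],"turn":0.009,"jaw":0.087}]'
python3 - <<'E'
from h import *
k=r.camera("wrist"); cv2.imwrite("pics/w5.png",k["img"][:,:,::-1]); p,M=tool();print(p,M.round(3).tolist())
E
```

```text
time: 9.4
ee_pos: [0.5604, 0.0262, 0.1005]
eef_rot: [0.712, 0.702, -0.002, -0.002]
ft_force: [0.8, 0.4, 0.6]
width: 0.087
grip_force: 0.0
[0.56180541 0.02647476 0.10295696] [[0.014, 1.0, -0.002], [1.0, -0.014, 0.0], [0.0, -0.002, -1.0]]
```

View pics/w5.png

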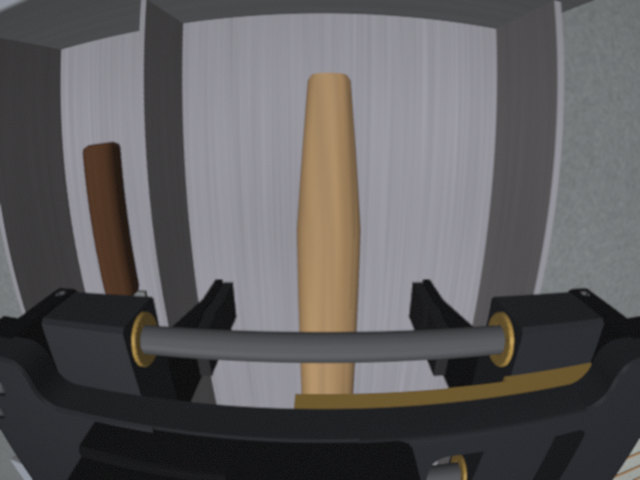

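The pin (columns 298–358) sits centred between the fingers (232 and 414). I'll check its height from this view and the last one.

```bash
python3 - <<'E'
from h import *
b=dict(np.load("/tmp/v2.npz"));k=r.camera("wrist");np.savez("/tmp/v3.npz",**{a:k[a] for a in("fx","fy","cx","cy","pose")})
for w,v in [((324,54),(329,76)),((304,135),(298,228)),((341,135),(360,228))]: print(tri(ray(b,w,True),ray(k,v,True)))
E
python3 -m jog '[{"d":[0,0,0.04],"jaw":0.087},{"d":[0,0,0.08],"jaw":0.087},{"d":[0,0,0.0827],"jaw":0.087},{"d":[0,0,0.0827],"jaw":0.03},{"d":[0,0,0.0827],"jaw":0.0},{"d":[0,0,0.0827],"jaw":0.0},{"d":[0,0,0.0827],"jaw":0.0},{"d":[0,0,0.0827],"jaw":0.0}]' 10
```

```text
(array([0.56543642, 0.14112545, 0.03514402]), np.float64(0.0009699137257791652))
(array([0.54537546, 0.05061515, 0.05200529]), np.float64(0.0013464927330205092))
(array([0.58288627, 0.05109686, 0.05597045]), np.float64(0.00038957011629785985))
time: 10.3
ee_pos: [0.5627, 0.026, 0.0421]
eef_rot: [0.712, 0.702, 0.0, 0.0]
ft_force: [-0.0, 0.0, -1.4]
width: 0.0549
grip_force: 0.0
```

```bash
python3 -m jog '[{"jaw":0},{"jaw":0},{"jaw":0},{"jaw":0}]' 10
```

```text
time: 10.7
ee_pos: [0.5625, 0.0261, 0.0416]
eef_rot: [0.712, 0.703, 0.0, 0.0]
ft_force: [0.7, -0.4, 0.8]
width: 0.0374
grip_force: 10.0
```

To row units: -0.04 m is -0.0533, -0.03 m is -0.04.

```bash
python3 -m jog '[{"d":[0,0,-0.0133],"jaw":0},{"d":[0,0,-0.0267],"jaw":0},{"d":[-0.0027,0,-0.04],"jaw":0},{"d":[-0.004,0,-0.0533],"jaw":0}]' 10
python3 - <<'E'
from h import *
k=r.camera("wrist"); cv2.imwrite("pics/w6.png",k["img"][:,:,::-1]); s=r.camera("side");cv2.imwrite("pics/s6.png",cv2.resize(s["img"][160:380,220:520,::-1],None,fx=2.6,fy=2.6)); print(r.read_state()["ft_force"],r.read_state()["torque"])
E
```

```text
time: 11.1
ee_pos: [0.5624, 0.0229, 0.0826]
eef_rot: [0.712, 0.702, 0.0, 0.0]
ft_force: [0.7, -1.2, -2.1]
width: 0.0375
grip_force: 10.0
[-0.7532044   0.20725488 -2.0847373 ] [ 0.02965947 -0.03933811  0.06136296]
```

View pics/w6.png

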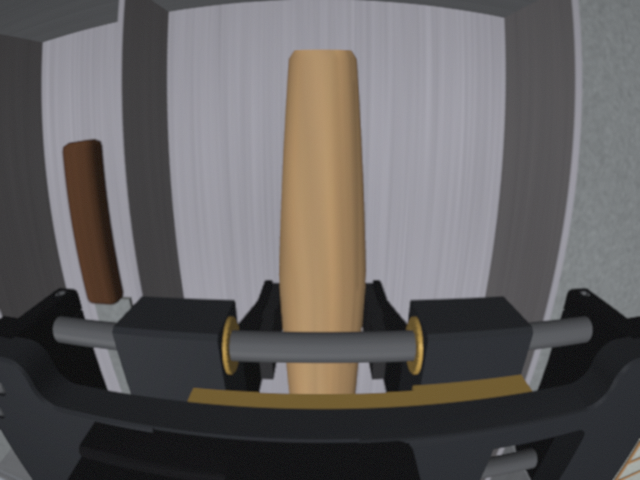

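The tip has grown to 68 px wide, and the load of about 2.1 N matches the pin resting on its back end. So it is pivoting as intended, and I'll raise it further.

To row units: -0.038 m is -0.0507, -0.03 m is -0.04.

```bash
python3 -m jog '[{"d":[-0.0027,0,-0.0133],"jaw":0},{"d":[-0.0053,0,-0.0267],"jaw":0},{"d":[-0.008,0,-0.04],"jaw":0},{"d":[-0.0107,0,-0.0507],"jaw":0},{"d":[-0.0107,0,-0.0507],"jaw":0}]' 10
python3 - <<'E'
from h import *
s=r.camera("side");cv2.imwrite("pics/s7.png",cv2.resize(s["img"][160:380,220:520,::-1],None,fx=2.6,fy=2.6)); print(r.read_state()["ft_force"],r.read_state()["torque"])
E
```

```text
time: 11.7
ee_pos: [0.563, 0.0148, 0.1209]
eef_rot: [0.712, 0.702, 0.001, 0.001]
ft_force: [0.0, 0.2, -1.1]
width: 0.0382
grip_force: 10.0
[-0.14701354  0.40339633 -1.95198473] [ 0.08687979 -0.11556306  0.04664669]
```

View pics/s7.png

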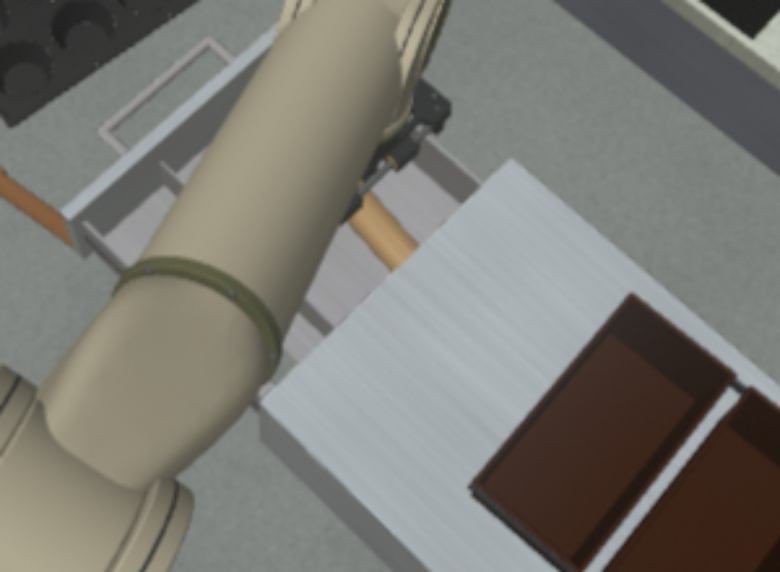

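The pin is slanted, with its rear passing freely under the edge at about (400,250) in the crop. Next I'll grip firmly and draw it out along the slant.

To row units: 0.08 m is 0.1067, 0.025 m is 0.0333.

```bash
python3 -m jog '[{"jaw":0},{"jaw":0},{"jaw":0},{"d":[0.0133,0,-0.004],"jaw":0},{"d":[0.0333,0,-0.0107],"jaw":0},{"d":[0.0533,0,-0.0173],"jaw":0},{"d":[0.0733,0,-0.024],"jaw":0},{"d":[0.0933,0,-0.0293],"jaw":0},{"d":[0.1067,0,-0.0347],"jaw":0},{"d":[0.1067,0,-0.0347],"jaw":0}]' 55
python3 -m jog '[{"d":[0.0267,0,-0.0093],"jaw":0},{"d":[0.0533,0,-0.0187],"jaw":0},{"d":[0.08,0,-0.028],"jaw":0},{"d":[0.1067,0,-0.0373],"jaw":0},{"d":[0.1333,0,-0.0467],"jaw":0},{"d":[0.16,0,-0.056],"jaw":0},{"d":[0.1733,0,-0.0613],"jaw":0},{"d":[0.1733,0,-0.0613],"jaw":0}]'
python3 - <<'E'
from h import *
s=r.camera("side");cv2.imwrite("pics/s8.png",cv2.resize(s["img"][60:380,120:520,::-1],None,fx=1.9,fy=1.8)); print(r.read_state()["ft_force"],r.read_state()["torque"])
E
```

```text
time: 12.75
ee_pos: [0.5633, 0.0976, 0.1463]
eef_rot: [0.711, 0.704, 0.001, 0.0]
ft_force: [0.3, -0.1, -3.7]
width: 0.0372
grip_force: 55.0
time: 13.55
ee_pos: [0.5649, 0.2263, 0.1918]
eef_rot: [0.711, 0.703, 0.0, -0.0]
ft_force: [0.3, 0.5, -3.8]
width: 0.0369
grip_force: 55.0
[ 0.45172272  0.23551153 -4.0950498 ] [ 0.15372048 -0.11215055  0.03613111]
```

View pics/s8.png

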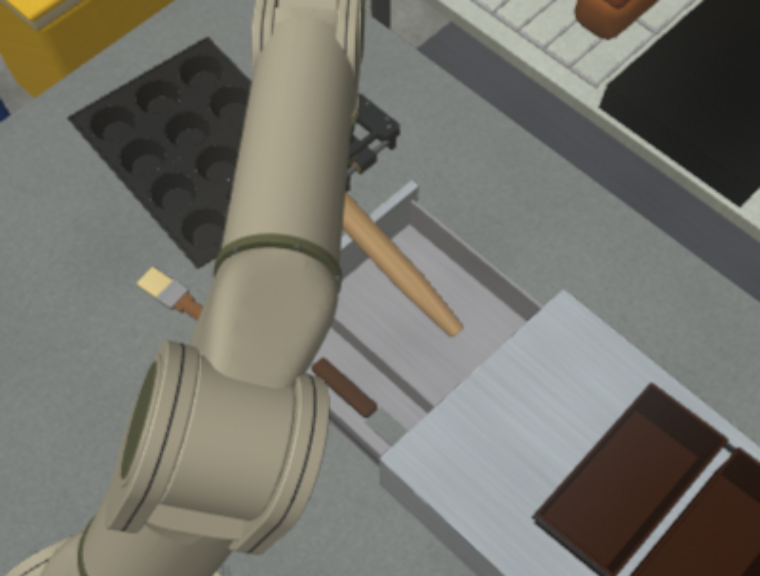

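The pin is clear of the shell, its back end at crop (455,328), and carried whole (about 3.8 N). Now I'll lift it.

To row units: -0.21 m is -0.28, -0.205 m is -0.2733.

```bash
python3 -m jog '[{"d":[0,0,-0.0133],"jaw":0},{"d":[0,0,-0.04],"jaw":0},{"d":[0,0,-0.0667],"jaw":0},{"d":[0,0,-0.1],"jaw":0},{"d":[0,0,-0.1333],"jaw":0},{"d":[0,0,-0.1667],"jaw":0},{"d":[0,0,-0.2],"jaw":0},{"d":[0,0,-0.2333],"jaw":0},{"d":[0,0,-0.26],"jaw":0},{"d":[0,0,-0.2733],"jaw":0},{"d":[0,0,-0.28],"jaw":0},{"d":[0,0,-0.28],"jaw":0}]' 58
python3 -m jog '[{"jaw":0},{"jaw":0},{"jaw":0},{"jaw":0},{"jaw":0}]'
python3 - <<'E'
from h import *
s=r.camera("side");t=r.camera("top")
S=s["img"][110:390,:,::-1];T=t["img"][130:350,:,::-1]
cv2.imwrite("pics/end.png",np.vstack([S,T])); print(r.read_state()["ft_force"])
E
```

```text
time: 14.8
ee_pos: [0.5651, 0.2247, 0.4015]
eef_rot: [0.712, 0.702, -0.0, 0.0]
ft_force: [-0.3, 1.6, -4.0]
width: 0.0371
grip_force: 58.0
time: 15.3
ee_pos: [0.5649, 0.2251, 0.4014]
eef_rot: [0.712, 0.703, -0.0, -0.0]
ft_force: [-0.2, -0.9, -2.7]
width: 0.037
grip_force: 58.0
[ 0.61175247 -0.19626643 -3.5407174 ]
```

View pics/end.png

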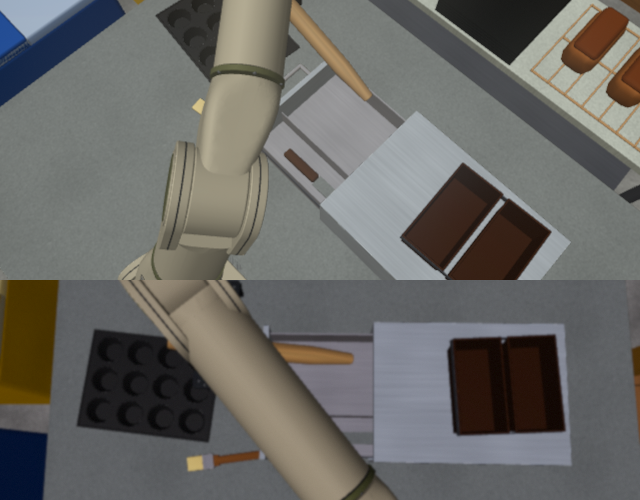

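That makes 12 pictures, two over the allowed 10, so I'll view no more. It shows the pin in the air on a slant, back end at side (368,205) and top (351,207), and tins, tray and brush unmoved. Last, I'll check the back end's height numerically.

Run:
```python
from h import *
s=r.camera("side");t=r.camera("top")
p,e=tri(ray(s,(368,204)),ray(t,(351,207)));print(p.round(3),round(e,4))
w=r.read_state();print(w["ee_pos"],np.abs(w["joint_vel"]).max(),w["grip_force"],w["width"])
```

```text
[ 0.563 -0.014  0.332] 0.0002
[0.56497408 0.22512354 0.40152891] 0.0017056330994101605 57.99875020980835 0.03665290641506683
```

```bash
python3 -c "
from bench import r
print(r.close_job())"
```

```text
the job is handed in; nothing more can be done
None
```

I pulled the drawer to its stop, drew the pin out on the slant and handed the job in with it gripped and still, its lowest end measured about 0.33 m above the bench (0.21 m needed), the tins, tray and brush looking unmoved; I viewed 12 pictures, two over the limit of 10.

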